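Flux the seat of a bangle

ROBOT

A 6-joint arm with a two-finger parallel gripper is mounted at the origin on the work surface. World frame = base frame: x ahead of the robot, y to its left, z up, the work surface at z = 0. Lengths are in m, angles in rad, forces in N, time in s.
With the tool pointing down it reaches from about 0.3 to 0.75 m from the base axis. Payload 8.5 kg.
Tool frame: the origin (TCP) lies midway between the tips of the shut fingers; the grasp point (between the pads) lies 19 mm behind it (ctrl.grip_point_offset is the distance from the TCP to the grasp point, in m); z points along the fingers, y is the line along which they close (so a half turn about z gives the same grasp; the last joint's range is limited). The gripper opens to 85 mm and grips with 20 to 120 N. Pads are 22 mm wide; open, the fingers measure 114 mm over their backs; the gripper's body (76 mm by 85 mm) begins 54 mm behind the grasp point. The pads swing forward as they close: fully open they stand 13 mm farther back than shut.
Start: joints at [-1.335, 0.381, 1.297, -0, 1.464, -0.215], TCP at [0.24, -0.495, 0.231] pointing down, gripper open.
Joint ranges: [-3.11, 3.11], [-0.89, 2.33], [0.22, 2.48], [-1.42, 4.56], [0.17, 2.85], [-2.88, 2.88]. Speed limits (rad/s): [2.39, 2.39, 3.14, 3.14, 3.14, 3.14].

INTERFACE

Orientations are given as a unit quaternion [w, x, y, z].
In Python, from plant import readout, camera, get_calibration, ctrl, nets gives the robot as it stands. The module is installed in compiled form; this text tells all that it offers.
- The arm moves only by the tool carry_out, never from a script. Its argument "targets" is a list of rows, each a list of 4 numbers: the shift along the tool's x, y, z normalised to -1 to 1, where 1 is 10 cm, then the turn about the tool's z normalised to -1 to 1, where 1 is 45 degrees. In form: [[x, y, z, turn], ...]. A call has 1 to 10 rows; each row shifts and turns the commanded pose from where the row before left it, along the tool's axes as they then stand; what a row does not reach is not made up. A row lasts 1/12 s, in which the tool goes at most 41.7 mm and 7.16 degrees, less where a joint would pass 70% of its speed; a pose out of reach is approached as far as the arm can. A call with a number of a shift or a turn outside -1 to 1 is refused whole. A call with a gripper value outside its range is refused whole. "grip" is the opening, from -1 (shut) to 1 (fully open), set as the call begins (left out, the last holds). The fingers move at their own pace and stop on an object; "grip_force" is the grip in N (left out, the last holds). Time passes only in rows, so rows that do not move let the fingers close. It gives the time, the measured TCP pose, the force, the opening and the grip force at its end, in the units of the state.
- readout.get_obs(): the state, without advancing time (a new reading comes with each control period).
- camera(name): name is "scene" or "top" or "wrist"; returns (picture, depth): 400x640x3 uint8, blue, green, red; 400x640 float32, m along the optical axis (not along the pixel's ray), 0 where there is no reading.
- get_calibration(name): a dict with "intrinsics" (3x3 intrinsics, pixels), "dist" ([k1, k2, p1, p2, k3] as OpenCV has them; the pictures are not rectified), "R" (3x3) and "t" (3): a world point X has camera coordinates R X + t. Camera axes: x right, y down, z forward; pixel columns grow to the right and rows downward; lengths in m; the calibration is good to about 2 mm. A picture is of the moment at which its call begins: read the wrist's pose just before it. get_calibration takes no time and is no camera call; for the wrist camera it gives the pose at the moment of the call.
- ctrl.close_job(): hands the job in; it is judged then, once.
Trained networks look in the newest picture that a camera, given by its name, has taken for a name from the list of things; names that differ only in an ending like _2 or _b are one class to them, and where a whole thing is asked for, a point or a joint stands for the part that bears it (a point fixed in the world has none). Each returns a list of dicts, best first, with "p" (0 to 1); they miss things now and then, are a little off and sometimes report something else, mostly with a low value. They report only what shows in the picture. A call takes as long as a camera call. They do not tell look-alikes from the thing itself.
- nets.regions_of(camera, query): "mask" (400x640 bool, what is visible of it) and "at" ([column, row] in pixels, amid what is visible of it).
The state is a dict: "time_s": time; "joint_positions": joint angles; "dq": joint speeds; "tau": joint torques, N m; "tcp_pos": TCP position; "orientation": TCP orientation; "force": force on the tool from outside, world axes, zero at the start; "wrist_torque": the same for the moment, N m; "finger_gap": opening from 0.0 (shut) to 1.0 (fully open); "grasp_force": force on a finger pad.
Only numpy, scipy, OpenCV 4.12 (cv2) and the standard library are available. Lean on these libraries where they do the work, as an engineer would, in place of code of your own. Each camera call takes 0.05 s, during which the arm holds its last target. There are 200 camera calls.

TASK

At this goldsmith's bench, take the flux brush from its rest, dip its bristles well down into the low, wide white flux pot (not the tall, narrow beaker), then dab the top of the round raised seat of the bangle on the soldering block lightly with the brush tip. Lay the brush back in both notches of its rest as it lay, tip the same way, and leave the bangle, the vessels and everything else standing where they are.

Things in the scene. Friction and masses are not known exactly. Their poses are not given: they have to be found in the camera images.
- brush: Round flux brush, 190 mm long, 50 g: wooden handle 16 mm in diameter from x = -90 to +50 mm, metal ferrule (13 mm), stiff grey bristles (13 mm, narrowing to 9 mm) from x = 72 to 100 mm. Origin on its axis; x along the axis to the bristle end; roll about x arbitrary. Starts level in the rest, axis 50 mm above the bench. The handle at the origin is free to grasp from above.
- brush_tip (a point): Centre of the bristle end, on the brush axis, 100 mm from the brush origin along its +x.
- rest: Fixed dark steel brush rest: base 130 x 60 x 6 mm, origin at the centre of its underside. Two uprights 8 mm thick at x = -42 and +42 mm with 90-degree V notches, 34 mm wide at their tops (z = 56 mm). The brush lies in both along the rest's x, tip to +x, brush origin over the rest's origin (within 10 mm) at z = 50 mm.
- pot: Flux pot: low, wide white ceramic pot, open on top, loose, 220 g; outer diameter 72 mm, height 55 mm, wall 5 mm (inner diameter 62 mm), floor 6 mm thick. Origin at the centre of its underside, z up. Nothing is in it.
- pot_rim (a point): Centre of the flux pot's mouth, 55 mm above its underside.
- beaker: Tall, narrow white ceramic beaker, open on top, loose, 250 g: outer diameter 58 mm, height 90 mm, wall 4 mm. Origin at the centre of its underside. Not to be used.
- beaker_rim (a point): Centre of the beaker's mouth, 90 mm above its underside.
- block: Fixed pale square soldering block, 120 x 120 x 25 mm, origin at the centre of its underside. The bangle lies on it.
- bangle: Loose steel bangle lying flat on the block, 90 g: ring of outer diameter 68 mm, inner 54 mm, 7 mm high, with one solid round seat (diameter 28 mm, 12 mm high) on it, its centre 32 mm from the ring's centre along the bangle's x. Origin at the centre of the ring's underside, z up.
- seat_top (a point): Centre of the flat top of the bangle's round seat, 12 mm above the block's top and 37 mm above the bench.
- jar: Closed amber glass jar with black cap, diameter 54 mm, 65 mm high; bystander, origin at the centre of its underside.
- scrub: Bench brush: dark wooden back on a grey bristle block, 150 x 45 x 44 mm; bystander, origin at the centre of its underside, long along x.
- pliers: Pliers lying flat with black rubber handles, 160 x 56 x 12 mm; bystander, origin near the middle of the underside, jaws to +x.
Things that resemble listed ones, but are neither listed nor needed, are in the scene too. Of the things shaped like the brush, the wooden one is meant. Leave any blue look-alike of the rest alone.

How it is judged:
On the way, in this order (a step that is already met when the one before it is completed fails the run):
1. the brush tip is in the flux pot, at least 15 mm below its rim (z of brush_tip in the frame of pot between 0 and 0.04 m and horizontal distance between brush_tip and pot below 0.031 m), for 0.2 s.
2. then the brush touches the bangle with its tip within 14 mm of the centre of the seat's top (contact force between brush and bangle above 0.2 N and distance between brush_tip and seat_top below 0.014 m), for 0.1 s.
At the end, for the whole second after the job is handed in: The brush lies released, at rest in both notches: origin within 25 mm along, 6 mm across, 5 mm in height of the rest's centre, axis within 0.1 rad, tip to the rest's +x. Pot, beaker, bangle upright (0.1 rad) and, with jar, bench brush, pliers, within 20 mm of their starts (x of brush in the frame of rest between -0.025 and 0.025 m and y of brush in the frame of rest between -0.006 and 0.006 m and z of brush in the frame of rest between 0.045 and 0.055 m and x of brush_tip in the frame of rest above 0.06 m and angle between the x axis of brush and the x axis of rest, either way round below 0.1 rad and linear speed of brush below 0.02 m/s and contact force between the fingers and brush below 0.01 N and angle between each of pot, beaker, bangle's own z axis and vertical below 0.1 rad and distance of each of pot, beaker, bangle, jar, scrub, pliers from where it was at the start of the episode below 0.02 m); the robot touches nothing.
It fails at once if the pot, the beaker, the bangle, the jar, the bench brush or the pliers is moved by more than 20 mm (distance of any of pot, beaker, bangle, jar, scrub, pliers from where it was at the start of the episode above 0.02 m).
It fails at once if the brush tip goes into the beaker (z of brush_tip in the frame of beaker below 0.088 m and horizontal distance between brush_tip and beaker below 0.025 m).
It fails at once if the pot or the beaker tips by more than 0.35 rad (angle between any of pot, beaker's own z axis and vertical above 0.35 rad).
It fails at once if the brush presses on the bangle with more than 20 N (contact force between brush and bangle above 20 N).
It also fails if it takes over 58 s, if anything falls off the work surface, if the arm or the gripper's body presses on something with over 40 N, if the wrist force passes 120 N, or if a joint passes its speed limit or range.

## Working session

There is one attempt and no reset: what is moved stays moved. The work goes in short steps, Python scripts to look and compute and a tool call to move; the robot and the scene stay as the last step left them, time stands still between calls to the robot, and variables do not carry over. Pictures are saved under pics/ and viewed, at most 10 in all, crops included, and the job is handed in when it is done.

Besides the shell and the picture viewer there is one more tool, called after "Request:" by a JSON object that holds its "api" and its "payload". carry_out: Moves the arm, as the interface text tells. Its arguments: {"type":"object","properties":{"targets":{"type":"array"},"grip":{"type":"number"},"grip_force":{"type":"number"}},"required":["targets"]}

```bash
mkdir -p pics
cat > h.py <<'E'
import numpy as np, cv2
from plant import readout, camera, get_calibration, ctrl, nets
def cloud(name, depth, cal=None):
    c=cal or get_calibration(name); K=np.array(c["intrinsics"]);d=np.array(c["dist"]);R=np.array(c["R"]);t=np.array(c["t"])
    v,u=np.mgrid[0:400,0:640]
    p=cv2.undistortPoints(np.stack([u.ravel(),v.ravel()],1).astype(np.float64)[:,None],K,d)[:,0]
    z=depth.ravel().astype(float)
    X=np.c_[p*z[:,None],z]
    W=(X-t)@R
    W[z==0]=np.nan
    return W.reshape(400,640,3)
E
cat > look.py <<'E'
from h import *
for n in ["top","scene"]:
    im,d=camera(n); cv2.imwrite(f"pics/{n}0.png",im); P=cloud(n,d); np.save(f"{n}.npy",P)
    for q in ["brush","rest","pot","beaker","bangle","block","jar","scrub","pliers"]:
        for r in nets.regions_of(n,q)[:3]:
            m=r["mask"]; W=P[m]; W=W[~np.isnan(W[:,0])]
            if len(W): print(n,q,round(r["p"],2),np.round(r["at"]),m.sum(),np.round(np.median(W,0),3),"zmax",np.round(np.percentile(W[:,2],95),3))
print(readout.get_obs())
E
python3 look.py
```

```text
top brush 0.74 [476. 224.] 2487 [ 0.546 -0.268  0.025] zmax 0.028
top brush 0.69 [162. 241.] 606 [0.532 0.431 0.014] zmax 0.018
top brush 0.65 [240. 204.] 587 [0.593 0.248 0.057] zmax 0.06
top rest 0.95 [216. 123.] 1459 [0.79  0.312 0.007] zmax 0.05
top rest 0.73 [248. 206.] 1027 [0.597 0.239 0.007] zmax 0.051
top pot 0.86 [401. 216.] 956 [ 0.565 -0.104  0.009] zmax 0.057
top beaker 0.64 [302. 246.] 613 [0.508 0.109 0.008] zmax 0.091
top beaker 0.26 [352. 149.] 536 [0.715 0.007 0.064] zmax 0.068
top block 0.94 [475. 224.] 2693 [ 0.544 -0.268  0.025] zmax 0.028
top jar 0.65 [350. 147.] 510 [0.716 0.007 0.064] zmax 0.068
top scrub 0.58 [305. 127.] 1429 [0.761 0.101 0.043] zmax 0.047
top pliers 0.66 [413. 127.] 706 [ 0.761 -0.137  0.011] zmax 0.015
scene brush 0.53 [386. 205.] 307 [0.6   0.246 0.057] zmax 0.061
scene brush 0.52 [430. 188.] 165 [0.539 0.426 0.016] zmax 0.02
scene rest 0.69 [433. 264.] 1057 [0.79  0.31  0.008] zmax 0.051
scene rest 0.61 [384. 218.] 606 [0.609 0.238 0.008] zmax 0.048
scene pot 0.75 [260. 222.] 752 [ 0.572 -0.1    0.034] zmax 0.057
scene beaker 0.98 [326. 1
[... 432 characters left out ...]

{'time_s': 1.0, 'joint_positions': array([-1.33530198e+00,  3.80581510e-01,  1.29739436e+00,  2.12705994e-05,
        1.46359759e+00, -2.15307108e-01]), 'dq': array([-0.00058759,  0.0024969 , -0.00059909,  0.00153703, -0.00140767,
       -0.00061759]), 'tau': array([-1.04755192e-03, -4.48340178e+01, -2.31459153e+01, -2.75285165e-04,
        6.22213392e-04, -1.27287215e-06]), 'tcp_pos': array([ 0.23962353, -0.49503865,  0.23133424]), 'orientation': array([9.49056754e-06, 9.74704878e-01, 2.23495863e-01, 1.06705971e-05]), 'force': array([-0.23600975, -0.11313946, -0.08507135]), 'wrist_torque': array([ 0.02334811, -0.01492772,  0.00628199]), 'grasp_force': 0.0, 'finger_gap': 1.0013217262094989}
```

Run:
```python
import cv2
im=cv2.imread("pics/top0.png"); cv2.imwrite("pics/t1.png",cv2.resize(im[90:290,120:540],(798,380),interpolation=cv2.INTER_CUBIC))
```

```text
(no output)
```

View pics/t1.png

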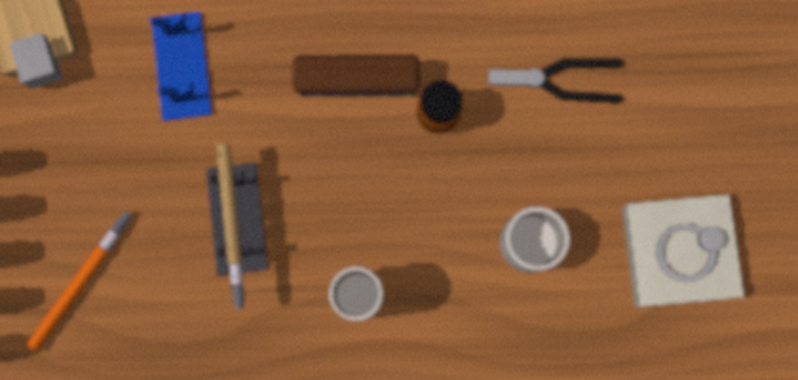

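The top view (crop scale 1.9) shows:
- The wooden brush lies in the dark rest, handle end near (223,148) and bristles toward the robot at (239,303).
- The beaker is at (356,293), and the wide pot at (536,240).
- The bangle is on the block, with its seat at (712,238).
- The orange brush and the blue rest are decoys.

Next I'll measure these precisely.

```bash
cat > m.py <<'E'
from h import *
from scipy.optimize import least_squares
T=np.load("top.npy");S=np.load("scene.npy")
def box(x0,x1,y0,y1,z0,z1,A):
    W=A.reshape(-1,3); return W[(W[:,0]>x0)&(W[:,0]<x1)&(W[:,1]>y0)&(W[:,1]<y1)&(W[:,2]>z0)&(W[:,2]<z1)]
def circ(W):
    r=least_squares(lambda p:np.hypot(W[:,0]-p[0],W[:,1]-p[1])-p[2],[*W[:,:2].mean(0),.03],loss="soft_l1",f_scale=.002).x; return np.round(r,4)
for n,A in(("top",T),("scene",S)):
    W=box(.46,.72,.19,.30,.048,.075,A); c=W.mean(0); d=np.linalg.svd(W[:,:2]-c[:2],full_matrices=False)[2][0]; d*=-np.sign(d[0])
    s=(W[:,:2]-c[:2])@d; print(n,"brush",len(W),c.round(4),"dir",d.round(3),"yaw",np.degrees(np.arctan2(d[1],d[0])).round(1),"ends",(c[:2]+s.min()*d).round(4),(c[:2]+s.max()*d).round(4),"len",np.ptp(s).round(4),"zmax",np.percentile(W[:,2],[50,95]).round(4))
    W=box(.5,.69,.17,.31,.002,.012,A);
    m=[x for x in W]; 
    print(n,"pot",circ(box(.5,.63,-.16,-.05,.048,.062,A)),"beaker",circ(box(.45,.57,.06,.16,.082,.096,A)))
    W=box(.47,.63,-.34,-.2,.0345,.045,A); print(n,"seat",circ(W),W.mean(0).round(4),len(W))
    W=box(.47,.63,-.34,-.2,.020,.03,A); print(n,"block",cv2.minAreaRect((W[:,:2]*1000).astype(np.float32)),np.median(W[:,2]))
for q in ["rest"]:
    im,d=camera("top"); P=cloud("top",d)
    for r in nets.regions_of("top",q):
        W=P[r["mask"]]; W=W[(W[:,2]<.012)&(W[:,2]>.002)]; print(q,r["p"],cv2.minAreaRect((W[:,:2]*1000).astype(np.float32)))
E
python3 m.py
```

```text
top brush 682 [0.5921 0.2478 0.0559] dir [-0.995 -0.096] yaw -174.5 ends [0.6812 0.2564] [0.4944 0.2383] len 0.1877 zmax [0.0561 0.0601]
top pot [ 0.5627 -0.0987  0.0338] beaker [0.5054 0.1072 0.0267]
top seat [ 0.5583 -0.3003  0.0103] [ 0.5564 -0.2983  0.0371] 138
top block ((547.6429443359375, -274.0682373046875), (120.0590591430664, 120.32669067382812), 3.634394884109497) 0.025164534800976024
scene brush 331 [0.6004 0.2458 0.0566] dir [-0.995 -0.097] yaw -174.4 ends [0.6817 0.2538] [0.4921 0.2352] len 0.1906 zmax [0.0571 0.0611]
scene pot [ 0.562  -0.0999  0.0332] beaker [0.5042 0.1052 0.0268]
scene seat [ 0.5437 -0.2749  0.031 ] [ 0.5536 -0.2937  0.0376] 93
scene block ((544.316650390625, -275.0622253417969), (124.43452453613281, 120.0928955078125), 3.752720355987549) 0.026672356309303123
rest 0.68 ((600.7679443359375, 249.53341674804688), (129.71078491210938, 60.45677185058594), 5.556691646575928)
```

Request:
{"api": "carry_out", "payload": {"targets": [[0,0,0,0.15],[0,0,0,0.15],[0,0,0,0.15],[0.2,-0.35,0,0],[0.2,-0.35,0,0],[0.2,-0.35,0,0],[0.2,-0.35,0,0],[0.2,-0.35,0,0],[0.2,-0.35,0,0],[0.2,-0.35,0,0]], "grip": 1}}

```text
time_s: 1.93
tcp_pos: [0.3555, -0.2358, 0.2315]
orientation: [0.0, 0.999, 0.048, 0.0]
force: [0.5, 0.2, -0.8]
finger_gap: 0.999
grasp_force: 0.0
```

Request:
{"api": "carry_out", "payload": {"targets": [[0.2,-0.35,0,0],[0.2,-0.35,0,0],[0.2,-0.35,0,0],[0.2,-0.35,0,0],[0.2,-0.35,0,0],[0.2,-0.35,0,0],[0.2,-0.35,0,0],[0.2,-0.35,0,0],[0.2,-0.35,0,0],[0.2,-0.35,0,0]]}}

```text
time_s: 2.77
tcp_pos: [0.5206, 0.1324, 0.2314]
orientation: [0.0, 0.999, 0.049, 0.0]
force: [0.5, -1.8, 0.2]
finger_gap: 1.0
grasp_force: 0.0
```

Request:
{"api": "carry_out", "payload": {"targets": [[0.2,-0.35,0,0],[0.2,-0.35,0,0],[0,0,0,0],[0,0,0,0]]}}

```text
time_s: 3.1
tcp_pos: [0.5532, 0.2053, 0.2306]
orientation: [0.0, 0.999, 0.05, -0.0]
force: [0.3, -0.1, 0.1]
finger_gap: 0.999
grasp_force: 0.0
```

Request:
{"api": "carry_out", "payload": {"targets": [[0.16,-0.19,0.35,0],[0.16,-0.19,0.35,0],[0,0,0,0],[0,0,0,0]]}}

```text
time_s: 3.43
tcp_pos: [0.5799, 0.2426, 0.1618]
orientation: [0.0, 0.999, 0.049, -0.002]
force: [-0.1, 0.0, -0.6]
finger_gap: 1.0
grasp_force: 0.0
```

```bash
cat > w.py <<'E'
import sys
from h import *
o=readout.get_obs(); cal=get_calibration("wrist"); im,d=camera("wrist"); cv2.imwrite(f"pics/{sys.argv[1]}.png",im)
P=cloud("wrist",d,cal); np.save("wrist.npy",P); print(o["tcp_pos"],o["orientation"].round(4))
W=P.reshape(-1,3); W=W[(W[:,2]>.05)&(W[:,2]<.075)&(abs(W[:,1]-.247)<.025)&(W[:,0]>.46)&(W[:,0]<.7)]
c=W.mean(0); dd=np.linalg.svd(W[:,:2]-c[:2],full_matrices=False)[2][0]; dd*=-np.sign(dd[0]); s=(W[:,:2]-c[:2])@dd
print(len(W),c,dd,c[:2]+s.min()*dd,c[:2]+s.max()*dd)
E
python3 w.py w0
```

```text
[0.57991223 0.24264602 0.16176653] [ 5.000e-04  9.988e-01  4.860e-02 -2.000e-03]
4258 [0.6016698  0.24829543 0.05541277] [-0.99533796 -0.09644871] [0.6820269  0.25608207] [0.49326133 0.2377906 ]
```

View pics/w0.png

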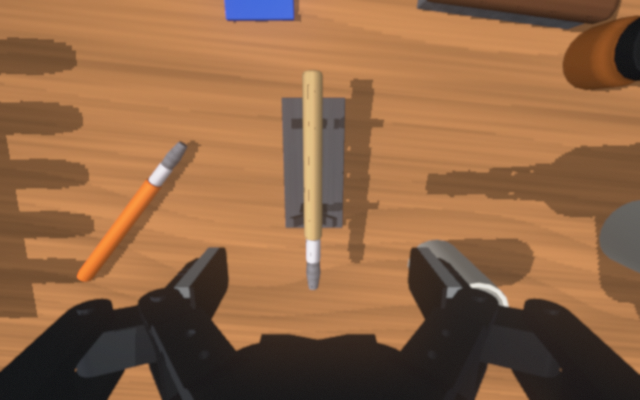

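Seen from the wrist, the wooden brush lies in the dark rest from (313,75) to (313,288), with its tip toward the robot. Its measured tip is at (0.493, 0.238). The tool can't pitch, so I'll grasp near x=+17 mm and then tilt the brush by pressing it over the rest's front upright.

Request:
{"api": "carry_out", "payload": {"targets": [[-0.03,-0.03,0.3,0],[0,0,0.32,0],[0,0,0.32,0],[0,0,0.2,0],[0,0,0.12,0],[0,0,0,0],[0,0,0,0]]}}

```text
time_s: 4.07
tcp_pos: [0.578, 0.2454, 0.0394]
orientation: [-0.0, 0.999, 0.048, 0.001]
force: [0.8, 0.9, 0.7]
finger_gap: 0.998
grasp_force: 0.0
```

Request:
{"api": "carry_out", "payload": {"targets": [[0,0,0,0],[0,0,0,0],[0,0,0,0],[0,0,0,0],[0,0,0,0],[0,0,0,0],[0,0,0,0],[0,0,0,0]], "grip": -1, "grip_force": 20}}

```text
time_s: 4.73
tcp_pos: [0.5773, 0.2467, 0.0377]
orientation: [-0.0, 0.999, 0.049, 0.0]
force: [-0.9, 4.5, 4.2]
finger_gap: 0.176
grasp_force: 21.5
```

Request:
{"api": "carry_out", "payload": {"targets": [[0,0,-0.15,0],[0,0,-0.15,0],[-0.2,0,0,0],[-0.22,0,0,0],[0,0,0.15,0],[0,0,0.1,0],[0,0,0,0]]}}

```text
time_s: 5.32
tcp_pos: [0.5346, 0.2416, 0.0403]
orientation: [0.001, 0.999, 0.049, -0.002]
force: [-0.5, -0.3, -0.8]
finger_gap: 0.177
grasp_force: 21.2
```

Request:
{"api": "carry_out", "payload": {"targets": [[0,0,0.05,0],[0,0,0.05,0],[0,0,0.04,0],[0,0,0,0],[0,0,0,0]]}}

```text
time_s: 5.73
tcp_pos: [0.5363, 0.2426, 0.0291]
orientation: [-0.0, 0.999, 0.049, 0.001]
force: [-2.2, 1.9, 5.1]
finger_gap: 0.177
grasp_force: 23.7
```

```bash
cat > b.py <<'E'
import sys
from h import *
# fit held brush: orient from wood/bristle points near expected axis line
o=readout.get_obs(); g=o["tcp_pos"]; q=o["orientation"]; print(o["time_s"],g,o["force"].round(1))
yaw=2*np.arctan2(q[2],q[1]); e=-np.array([np.cos(yaw),np.sin(yaw)]); n=np.array([-e[1],e[0]])
for c in sys.argv[2:]:
    im,d=camera(c); P=cloud(c,d); cv2.imwrite(f"pics/{sys.argv[1]}_{c}.png",im)
    W=P.reshape(-1,3); u=(W[:,:2]-g[:2])@e; v=(W[:,:2]-g[:2])@n
    for a in np.arange(-.115,.1,.015):
        k=(abs(v)<.012)&(u>a)&(u<a+.015)&(W[:,2]>-.01)&(W[:,2]<g[2]+.10)
        if k.sum()>3: print(c,round(a+.0075,4),k.sum(),"ztop",np.percentile(W[k,2],[50,90]).round(4),"v",np.median(v[k]).round(4))
E
python3 b.py p1 scene top
```

```text
5.7333 [0.53627944 0.24263247 0.02908302] [-2.2  1.9  5.1]
scene -0.1075 108 ztop [0.027  0.0467] v -0.001
scene -0.0925 35 ztop [0.0754 0.0797] v 0.0029
scene -0.0775 40 ztop [0.0681 0.0758] v 0.0051
scene -0.0625 40 ztop [0.036  0.0719] v 0.0048
scene -0.0475 48 ztop [0.0087 0.0669] v 0.0018
scene -0.0325 56 ztop [0.0093 0.0621] v 0.0029
scene -0.0175 105 ztop [0.0547 0.1162] v 0.0024
scene -0.0025 80 ztop [0.0721 0.1178] v -0.0067
scene 0.0125 32 ztop [0.0523 0.0813] v -0.0066
scene 0.0275 13 ztop [0.002  0.0034] v 0.0064
scene 0.0425 9 ztop [0.0019 0.0034] v 0.0076
scene 0.0575 19 ztop [0.0023 0.0101] v 0.0047
scene 0.0725 16 ztop [0.0022 0.0374] v 0.0042
scene 0.0875 9 ztop [0.0014 0.0032] v 0.0077
scene 0.1025 7 ztop [0.0014 0.0022] v 0.0069
top -0.1075 53 ztop [0.0418 0.0513] v 0.0037
top -0.0925 43 ztop [0.0761 0.0791] v -0.0008
top 0.0275 7 ztop [0.0424 0.0442] v -0.0039
```

Request:
{"api": "carry_out", "payload": {"targets": [[0,0,0.04,0],[0,0,0.02,0],[0,0,0,0],[0,0,-0.35,0],[0,0,-0.4,0],[0,0,-0.4,0],[0,0,-0.4,0],[0,0,0,-0.15],[0,0,0,-0.15],[0,0,0,-0.15]]}}

```text
time_s: 6.67
tcp_pos: [0.5361, 0.2421, 0.1782]
orientation: [0.0, 0.974, 0.226, 0.001]
force: [-0.6, -0.7, -1.4]
finger_gap: 0.177
grasp_force: 25.0
```

Request:
{"api": "carry_out", "payload": {"targets": [[0,0,0,-0.15],[0,0,0,-0.15],[0,0,0,-0.15],[0,0,0,-0.15],[0,0,0,-0.15],[0,0,0,-0.15],[0,0,0,-0.15],[0,0,0,-0.15],[0,0,0,-0.15],[0,0,0,-0.15]]}}

```text
time_s: 7.5
tcp_pos: [0.536, 0.242, 0.1774]
orientation: [0.0, 0.684, 0.729, 0.0]
force: [-0.3, -0.1, -1.4]
finger_gap: 0.175
grasp_force: 25.0
```

Request:
{"api": "carry_out", "payload": {"targets": [[-0.39,-0.06,0,0],[-0.39,-0.06,0,0],[-0.39,-0.06,0,0],[-0.39,-0.06,0,0],[-0.39,-0.06,0,0],[-0.39,-0.06,0,0],[-0.39,-0.06,0,0],[-0.39,-0.06,0,0],[0,0,0,0],[0,0,0,0]]}}

```text
time_s: 8.33
tcp_pos: [0.5059, -0.0743, 0.1774]
orientation: [0.0, 0.688, 0.726, 0.0]
force: [-0.4, -0.1, -0.2]
finger_gap: 0.175
grasp_force: 25.0
```

```bash
python3 b.py p2 scene top wrist
```

```text
8.3333 [ 0.50587914 -0.07425173  0.17741722] [-0.4 -0.1 -0.2]
scene -0.1075 29 ztop [0.002  0.0037] v 0.0012
scene -0.0925 46 ztop [0.0029 0.241 ] v 0.0029
scene -0.0775 68 ztop [0.2278 0.2383] v 0.0018
scene -0.0625 70 ztop [0.2203 0.2317] v 0.0035
scene -0.0475 68 ztop [0.2143 0.2249] v 0.0027
scene -0.0325 67 ztop [0.2083 0.2194] v 0.0036
scene -0.0175 54 ztop [0.1987 0.2142] v 0.0029
scene -0.0025 5 ztop [0.2028 0.2482] v 0.0106
scene 0.0125 31 ztop [0.1963 0.2605] v 0.0046
scene 0.0275 38 ztop [0.191  0.1946] v 0.0033
scene 0.0425 31 ztop [0.1831 0.1877] v 0.0024
scene 0.0575 31 ztop [0.1766 0.1799] v 0.0015
scene 0.0725 54 ztop [0.0828 0.1741] v 0.0013
scene 0.0875 32 ztop [0.0019 0.0043] v -0.0004
scene 0.1025 27 ztop [0.0024 0.004 ] v 0.0001
top -0.1075 71 ztop [0.0002 0.003 ] v -0.0009
top -0.0925 142 ztop [0.1159 0.2409] v 0.0002
top -0.0775 107 ztop [0.2321 0.2366] v -0.0011
top -0.0625 106 ztop [0.2257 0.2307] v -0.0023
top -0.0475 64 ztop [0.2202 0.2252] v -0.003
top -0.0325 32 ztop [-0.0006  0.0027] v -0.0071
wrist -0.0925 3124 ztop [0.2387 0.2407] v 0.0002
wrist -0.0775 3445 ztop [0.2337 0.2369] v 0.0002
wrist -0.0625 2422 ztop [0.2274 0.2306] v 0.0003
wrist -0.0475 1774 ztop [0.2211 0.2243] v 0.0004
wrist -0.0325 1339 ztop [0.2149 0.218 ] v 0.0005
wrist -0.0175 11042 ztop [0.2608 0.2732] v -0.0005
wrist -0.0025 1631 ztop [0.2058 0.2235] v 0.001
wrist 0.0125 814 ztop [0.1971 0.2145] v 0.0007
wrist 0.0275 438 ztop [0.1904 0.1929] v 0.0012
wrist 0.0425 292 ztop [0.1828 0.1853] v 0.0013
```

View pics/p2_scene.png

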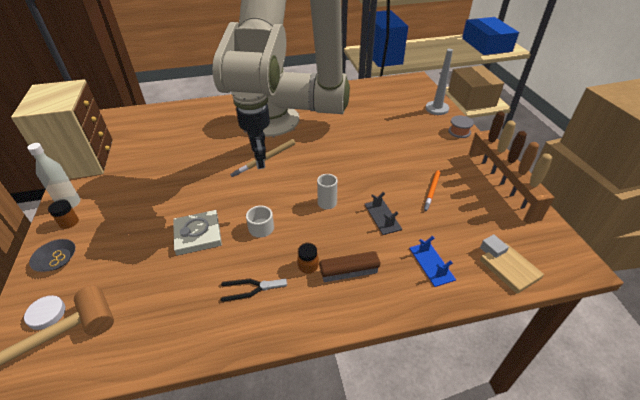

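Request:
{"api": "carry_out", "payload": {"targets": [[-0.29,-0.05,0,0],[-0.29,0,0,0],[0,0,0.4,0],[0,0,0.4,0],[0,0,0.4,0],[0,0,0.2,0],[0,0,0.08,0],[0,0,0,0],[0,0,0,0]]}}

```text
time_s: 9.23
tcp_pos: [0.5049, -0.1299, 0.0303]
orientation: [0.001, 0.686, 0.728, 0.0]
force: [0.7, -0.6, -0.1]
finger_gap: 0.178
grasp_force: 25.0
```

```bash
python3 b.py p3 scene wrist; python3 -c "
import cv2
im=cv2.imread('pics/p3_scene.png');cv2.imwrite('pics/p3c.png',cv2.resize(im[130:270,150:310],(640,560),interpolation=cv2.INTER_CUBIC))"
```

```text
9.2333 [ 0.50486631 -0.12994835  0.03031972] [ 0.7 -0.6 -0.1]
scene -0.1075 29 ztop [0.0021 0.0049] v 0.0027
scene -0.0925 49 ztop [0.0035 0.0949] v 0.0019
scene -0.0775 60 ztop [0.0777 0.0912] v 0.0016
scene -0.0625 37 ztop [0.0804 0.0858] v 0.003
scene -0.0475 32 ztop [0.0757 0.0796] v 0.0033
scene -0.0325 32 ztop [0.0681 0.0734] v 0.0031
scene -0.0175 27 ztop [0.0631 0.0671] v 0.0036
scene 0.0125 48 ztop [0.0041 0.0523] v 0.0025
scene 0.0275 61 ztop [0.035  0.0477] v 0.0021
scene 0.0425 61 ztop [0.0049 0.0392] v 0.0008
scene 0.0575 58 ztop [0.0036 0.0331] v 0.0009
scene 0.0725 52 ztop [0.0031 0.027 ] v 0.0017
scene 0.0875 40 ztop [0.0188 0.0274] v -0.0013
scene 0.1025 30 ztop [0.0273 0.0289] v 0.0001
wrist -0.0925 2178 ztop [0.0927 0.0944] v 0.0006
wrist -0.0775 3738 ztop [0.0886 0.0917] v 0.0005
wrist -0.0625 2624 ztop [0.0823 0.0855] v 0.0005
wrist -0.0475 1896 ztop [0.076  0.0791] v 0.0005
wrist -0.0325 1421 ztop [0.0697 0.0729] v 0.0005
wrist -0.0175 7586 ztop [0.1147 0.1276] v -0.0013
wrist -0.0025 4879 ztop [0.1062 0.1218] v 0.0005
wrist 0.0125 1035 ztop [0.0528 0.0761] v 0.001
wrist 0.0275 539 ztop [0.045  0.0479] v 0.001
wrist 0.0425 327 ztop [0.0367 0.04  ] v 0.0011
wrist 0.0575 124 ztop [0.0002 0.0282] v -0.0087
wrist 0.0725 185 ztop [-0.      0.0007] v -0.0076
```

View pics/p3c.png

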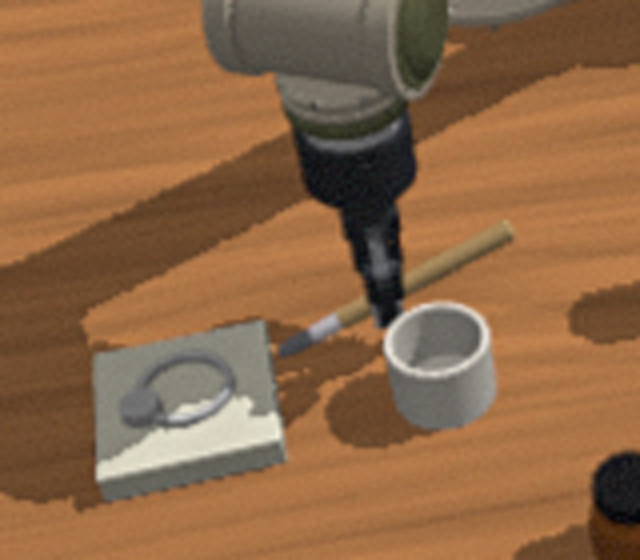

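The crop shows the brush tip at (280,350), just short of the block's side face. The fingers are clear of the pot. Next I'll push against the block to steepen the brush.

Request:
{"api": "carry_out", "payload": {"targets": [[-0.05,0,0,0],[-0.04,0,0,0],[-0.03,0,-0.04,0],[-0.03,0,-0.05,0],[-0.03,0,-0.05,0],[-0.03,0,-0.05,0],[0,0,0,0]]}}

```text
time_s: 9.92
tcp_pos: [0.5056, -0.1512, 0.0498]
orientation: [0.001, 0.686, 0.727, 0.001]
force: [-0.0, 6.8, 1.6]
finger_gap: 0.174
grasp_force: 25.7
```

```bash
python3 b.py p4 wrist
```

```text
9.9167 [ 0.50561642 -0.15123331  0.04983659] [-0.   6.8  1.6]
wrist -0.0925 340 ztop [0.1319 0.1329] v -0.0004
wrist -0.0775 7006 ztop [0.1322 0.1351] v 0.0001
wrist -0.0625 4065 ztop [0.1216 0.1264] v 0.0001
wrist -0.0475 2247 ztop [0.1098 0.1149] v 0.0003
wrist -0.0325 1356 ztop [0.0982 0.1032] v 0.0003
wrist -0.0175 9449 ztop [0.1337 0.1463] v -0.0005
wrist -0.0025 2844 ztop [0.0975 0.1396] v 0.0003
wrist 0.0125 766 ztop [0.068  0.0956] v 0.0007
wrist 0.0275 229 ztop [0.053  0.0573] v 0.0008
wrist 0.0425 208 ztop [0.0383 0.0435] v 0.0008
wrist 0.0575 259 ztop [0.0005 0.0314] v -0.0004
wrist 0.0725 787 ztop [0.0217 0.0247] v -0.0011
```

Request:
{"api": "carry_out", "payload": {"targets": [[0.1,0,0,0],[0,0,-0.35,0],[0,0,-0.35,0],[0,0,-0.3,0],[0.3,0.2,0,0],[0.3,0.2,0,0],[0.28,0.2,0,0],[0,0,0,0],[0,0,0,0]]}}

```text
time_s: 10.72
tcp_pos: [0.5598, -0.0485, 0.1485]
orientation: [0.0, 0.685, 0.728, -0.0]
force: [-0.5, -0.3, -0.4]
finger_gap: 0.176
grasp_force: 25.4
```

```bash
python3 b.py p5 scene wrist | grep -v " 0.1\| -0.1"; python3 -c "
import cv2
im=cv2.imread('pics/p5_scene.png');cv2.imwrite('pics/p5c.png',cv2.resize(im[110:270,180:340],(560,560),interpolation=cv2.INTER_CUBIC))"
```

```text
scene -0.0925 39 ztop [0.0022 0.2281] v 0.0012
scene -0.0775 77 ztop [0.2189 0.233 ] v 0.0032
scene -0.0625 77 ztop [0.2115 0.2228] v 0.0025
scene -0.0475 78 ztop [0.1971 0.2111] v 0.0031
scene -0.0325 75 ztop [0.1883 0.2001] v 0.0029
scene 0.0125 90 ztop [0.1523 0.2161] v 0.0036
scene 0.0875 50 ztop [0.0164 0.0573] v 0.0032
wrist -0.0775 6907 ztop [0.2303 0.2331] v -0.0002
wrist -0.0625 4238 ztop [0.2204 0.225 ] v -0.0002
wrist -0.0475 2348 ztop [0.209  0.2137] v -0.0001
wrist -0.0325 1446 ztop [0.1977 0.2025] v -0.0002
wrist -0.0175 5337 ztop [0.2334 0.2465] v 0.0001
wrist -0.0025 6891 ztop [0.2283 0.2396] v 0.0
```

View pics/p5c.png

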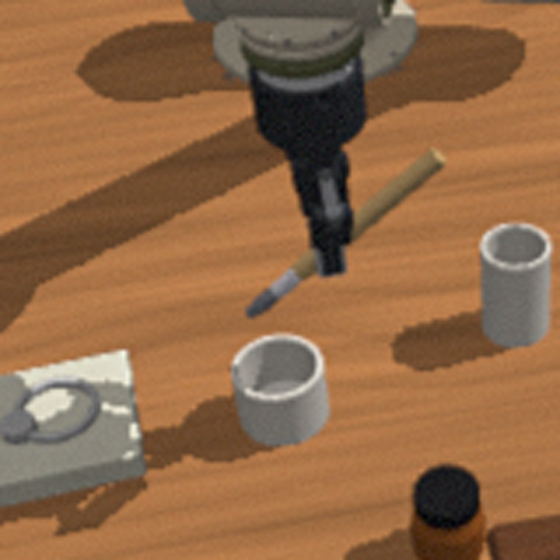

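The tilted brush is held above the pot, with its tip at (250,310) and the pot's mouth at (282,370). I'll dip now.

Request:
{"api": "carry_out", "payload": {"targets": [[0,0,0.3,0],[0,0,0.3,0],[0,0,0.2,0],[0,0,0,0],[0,0,0,0],[0,0,0,0],[0,0,0,0]]}}

```text
time_s: 11.4
tcp_pos: [0.5602, -0.0506, 0.0701]
orientation: [0.001, 0.686, 0.727, 0.001]
force: [-0.1, -0.0, -0.5]
finger_gap: 0.176
grasp_force: 25.4
```

```bash
python3 b.py p6 scene wrist | grep -v " 0.1\| -0.1"; python3 -c "
import cv2
a=cv2.imread('pics/p6_scene.png')[130:270,200:340];cv2.imwrite('pics/p6c.png',cv2.resize(a,(560,560),interpolation=cv2.INTER_CUBIC))"
cat > seat.py <<'E'
from h import *
for c in("scene","top"):
    im,d=camera(c);P=cloud(c,d)
    for r in nets.regions_of(c,"pot")[:1]:
        W=P[r["mask"]];W=W[(W[:,2]>.048)&(W[:,2]<.06)&(W[:,1]<-.05)];print(c,W[:,:2].min(0),W[:,:2].max(0))
E
python3 seat.py
```

```text
11.4 [ 0.56015025 -0.0506058   0.07005418] [-0.1 -0.  -0.5]
scene -0.0025 33 ztop [0.0019 0.0048] v 0.0034
scene 0.0275 32 ztop [0.0716 0.0791] v 0.0027
scene 0.0425 29 ztop [0.0608 0.0654] v 0.0018
scene 0.0575 26 ztop [0.0496 0.0552] v 0.0016
scene 0.0725 5 ztop [0.055  0.0562] v 0.0014
scene 0.0875 53 ztop [0.0073 0.055 ] v 0.0035
wrist 0.0275 245 ztop [0.0741 0.0781] v 0.0007
wrist 0.0425 212 ztop [0.0596 0.0644] v 0.0008
wrist 0.0575 131 ztop [0.0507 0.0536] v 0.0002
wrist 0.0725 747 ztop [0.0249 0.0344] v -0.0019
wrist 0.0875 23 ztop [0.0267 0.035 ] v -0.0011
scene [ 0.52671257 -0.13477333] [ 0.59726694 -0.06571206]
top [ 0.52787864 -0.10313536] [ 0.53259598 -0.08368655]
```

View pics/p6c.png

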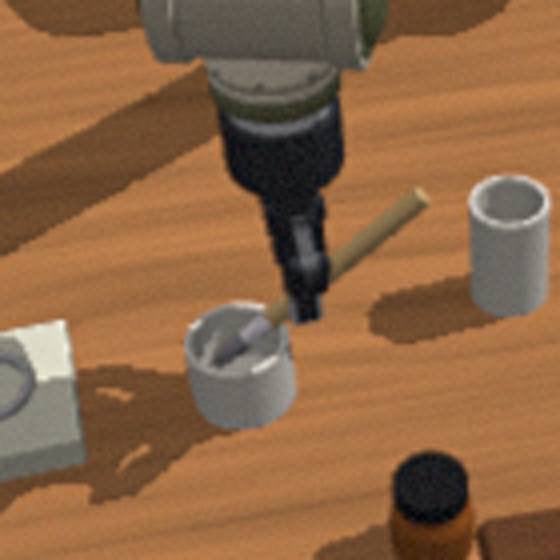

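The bristles are in the pot, near (225,350). I'll go slightly deeper for margin, then lift and hover short of the seat.

Request:
{"api": "carry_out", "payload": {"targets": [[0,0,0.05,0],[0,0,0,0],[0,0,0,0],[0,0,0,0],[0,0,0,0],[0,0,-0.3,0],[0,0,-0.3,0],[0,0,-0.25,0],[0,0,0,0]]}}

```text
time_s: 12.45
tcp_pos: [0.5614, -0.0505, 0.1534]
orientation: [0.004, 0.686, 0.727, 0.002]
force: [0.4, -0.7, -0.2]
finger_gap: 0.174
grasp_force: 25.4
```

Request:
{"api": "carry_out", "payload": {"targets": [[-0.35,0,0,0],[-0.35,0,0,0],[-0.35,0,0,0],[-0.35,-0.05,0,0],[0,0,0,0],[0,0,0,0]]}}

```text
time_s: 12.95
tcp_pos: [0.5621, -0.1915, 0.1475]
orientation: [-0.001, 0.687, 0.726, -0.0]
force: [0.8, 0.6, -1.0]
finger_gap: 0.178
grasp_force: 25.4
```

```bash
python3 b.py p7 wrist top | grep -v " 0.1\| -0.1"
cat > seat.py <<'E'
from h import *
o=readout.get_obs();g=o["tcp_pos"];q=o["orientation"];yaw=2*np.arctan2(q[2],q[1]);x=np.array([np.cos(yaw),np.sin(yaw)]);y=np.array([x[1],-x[0]])
for c in("scene","top","wrist"):
    im,d=camera(c);P=cloud(c,d).reshape(-1,3)
    ok=(P[:,0]>.49)&(P[:,0]<.60)&(P[:,1]<-.24)&(P[:,1]>-.33)
    W=P[ok&(P[:,2]>.0347)&(P[:,2]<.042)]
    if len(W)>5:
        (cx,cy),r=cv2.minEnclosingCircle((W[:,:2]*1000).astype(np.float32)); s=np.median(W,0); print(c,len(W),W.mean(0).round(4),s.round(4),"enc",cx,cy,r)
tip=g[:2]-x*.068; print("tip est",tip,g[2]-.035); print("tool yaw",np.degrees(yaw))
E
python3 seat.py; python3 -c "
import cv2
a=cv2.imread('pics/p7_wrist.png');cv2.imwrite('pics/p7c.png',a)"
```

```text
wrist -0.0925 857 ztop [0.2306 0.2321] v 0.0005
wrist -0.0775 7114 ztop [0.2287 0.2325] v 0.0005
wrist -0.0625 3738 ztop [0.2175 0.2223] v 0.0007
wrist -0.0475 2122 ztop [0.2061 0.2109] v 0.0007
wrist -0.0175 10621 ztop [0.2317 0.2435] v -0.0007
top -0.0925 102 ztop [0.0075 0.2297] v 0.0002
top -0.0775 137 ztop [0.0097 0.2318] v -0.0001
top -0.0625 171 ztop [0.0527 0.2197] v 0.0005
top -0.0475 89 ztop [0.2026 0.2103] v -0.0007
top -0.0175 67 ztop [0.0003 0.0022] v -0.0009
top -0.0025 59 ztop [0.0004 0.0024] v -0.0014
top 0.0125 36 ztop [0.0001 0.0029] v -0.0
scene 81 [ 0.5551 -0.2953  0.0379] [ 0.5581 -0.2996  0.0382] enc 546.8646850585938 -278.736572265625 38.22659683227539
wrist 204 [ 0.5567 -0.3032  0.0369] [ 0.5566 -0.304   0.0369] enc 558.338623046875 -301.6946105957031 13.801655769348145
tip est [ 0.56631085 -0.25723589] 0.11291471749192711
tool yaw 93.33871409098592
```

View pics/p7c.png

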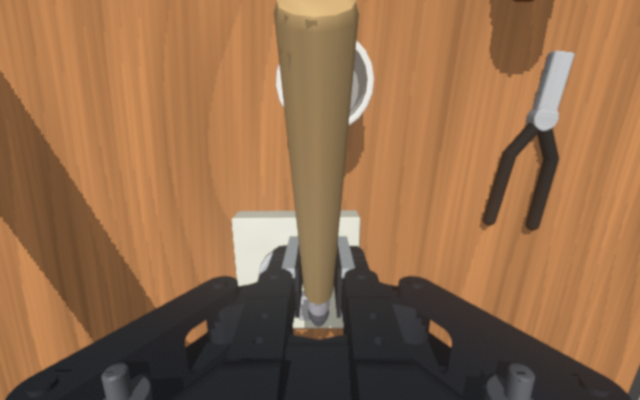

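The brush partly hides the view. The seat's top fits a circle of radius 13.8 mm at (0.558,-0.302) and z 0.037, which matches the given size. Moving over it and lowering.

Request:
{"api": "carry_out", "payload": {"targets": [[-0.23,-0.05,0,0],[-0.23,-0.05,0,0],[0,0,0.3,0],[0,0,0.3,0],[0,0,0.04,0],[0,0,0,0],[0,0,0,0]]}}

```text
time_s: 13.78
tcp_pos: [0.556, -0.2362, 0.0856]
orientation: [0.001, 0.686, 0.728, 0.0]
force: [0.1, -0.2, -0.1]
finger_gap: 0.174
grasp_force: 25.4
```

```bash
python3 b.py p8 scene wrist | grep -v " 0.1\| -0.1"; python3 -c "
import cv2
a=cv2.imread('pics/p8_scene.png')[150:270,150:290];cv2.imwrite('pics/p8c.png',cv2.resize(a,(700,600),interpolation=cv2.INTER_CUBIC))"
```

```text
scene -0.0025 42 ztop [0.0271 0.0911] v 0.0004
scene 0.0125 59 ztop [0.0333 0.0992] v 0.0035
scene 0.0275 61 ztop [0.0763 0.092 ] v 0.0021
scene 0.0425 50 ztop [0.0678 0.0799] v 0.002
scene 0.0575 80 ztop [0.0386 0.0683] v 0.0031
scene 0.0725 50 ztop [0.0376 0.0406] v 0.0043
scene 0.0875 35 ztop [0.027  0.0296] v 0.0009
wrist 0.0275 253 ztop [0.0914 0.0952] v 0.0011
wrist 0.0425 208 ztop [0.0768 0.0816] v 0.0012
wrist 0.0575 229 ztop [0.0625 0.0702] v -0.0006
wrist 0.0725 163 ztop [0.037  0.0377] v -0.0075
wrist 0.0875 226 ztop [0.0249 0.0257] v -0.0002
```

View pics/p8c.png

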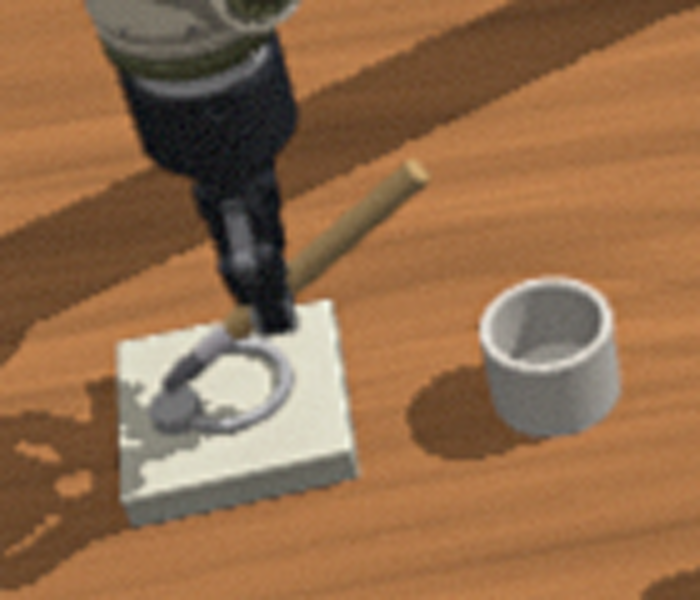

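The brush tip at (172,383) is just above the seat at (176,410). I'll lower slowly.

Request:
{"api": "carry_out", "payload": {"targets": [[0,0,0.05,0],[0,0,0.02,0],[0,0,0,0],[0,0,0,0]]}}

```text
time_s: 14.22
tcp_pos: [0.5553, -0.2365, 0.0774]
orientation: [-0.0, 0.686, 0.727, 0.0]
force: [0.1, -0.8, -0.8]
finger_gap: 0.181
grasp_force: 25.4
```

Request:
{"api": "carry_out", "payload": {"targets": [[0,0,0.02,0],[0,0,0,0],[0,0,0,0]]}}

```text
time_s: 14.47
tcp_pos: [0.5552, -0.2366, 0.0753]
orientation: [-0.0, 0.686, 0.727, -0.0]
force: [-0.0, -0.1, -0.6]
finger_gap: 0.172
grasp_force: 25.4
```

Request:
{"api": "carry_out", "payload": {"targets": [[0,0,0.01,0],[0,0,0,0],[0,0,0,0]]}}

```text
time_s: 14.72
tcp_pos: [0.5552, -0.2366, 0.0743]
orientation: [-0.0, 0.686, 0.727, -0.0]
force: [-0.2, 0.1, -1.0]
finger_gap: 0.18
grasp_force: 25.4
```

Request:
{"api": "carry_out", "payload": {"targets": [[0,0,0.01,0],[0,0,0,0],[0,0,0,0]]}}

```text
time_s: 14.97
tcp_pos: [0.5553, -0.2365, 0.0734]
orientation: [0.0, 0.686, 0.727, 0.0]
force: [0.1, -0.8, -0.3]
finger_gap: 0.175
grasp_force: 25.3
```

Request:
{"api": "carry_out", "payload": {"targets": [[0,0,0.01,0],[0,0,0,0],[0,0,0,0]]}}

```text
time_s: 15.22
tcp_pos: [0.5553, -0.2365, 0.0726]
orientation: [0.0, 0.686, 0.727, 0.0]
force: [0.2, 1.1, 1.6]
finger_gap: 0.177
grasp_force: 25.5
```

Request:
{"api": "carry_out", "payload": {"targets": [[0,0,0.01,0],[0,0,0,0],[0,0,0,0]]}}

```text
time_s: 15.47
tcp_pos: [0.5554, -0.2364, 0.0717]
orientation: [0.0, 0.686, 0.727, 0.0]
force: [-1.8, 2.7, 4.9]
finger_gap: 0.175
grasp_force: 25.8
```

```bash
python3 b.py p9 scene wrist | grep -v " 0.1\| -0.1"; python3 -c "
import cv2
a=cv2.imread('pics/p9_scene.png')[150:270,150:290];cv2.imwrite('pics/p9c.png',cv2.resize(a,(700,600),interpolation=cv2.INTER_CUBIC))"
```

```text
15.4667 [ 0.55537619 -0.23636262  0.07170979] [-1.8  2.7  4.9]
scene -0.0025 42 ztop [0.0273 0.083 ] v 0.0009
scene 0.0125 62 ztop [0.0339 0.0845] v 0.0045
scene 0.0275 56 ztop [0.0675 0.0791] v 0.0009
scene 0.0425 54 ztop [0.0534 0.0668] v 0.0009
scene 0.0575 69 ztop [0.0394 0.0562] v 0.0042
scene 0.0725 48 ztop [0.0378 0.0404] v 0.0044
scene 0.0875 35 ztop [0.0265 0.0288] v -0.0
wrist 0.0275 258 ztop [0.0768 0.0805] v 0.0009
wrist 0.0425 233 ztop [0.0624 0.0674] v 0.001
wrist 0.0575 418 ztop [0.0368 0.0554] v -0.0012
wrist 0.0725 404 ztop [0.0368 0.0375] v -0.0017
wrist 0.0875 122 ztop [0.0249 0.0254] v 0.0022
```

View pics/p9c.png

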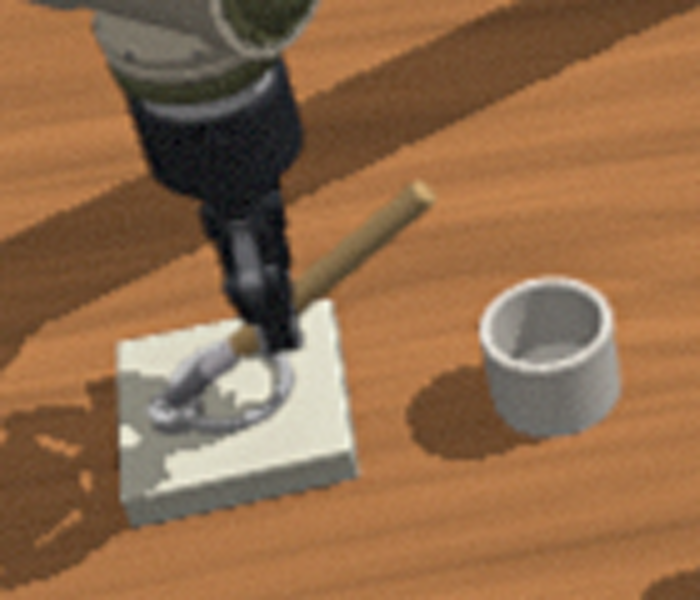

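The tip is dabbing the seat at (172,408) with roughly 5 N. Lifting and returning to the rest.

Request:
{"api": "carry_out", "payload": {"targets": [[0,0,-0.2,0],[0,0,-0.35,0],[0,0,-0.4,0],[0,0,-0.35,0],[0.38,0.05,0,0],[0.38,0.05,0,0],[0.38,0.05,0,0],[0.38,0.05,0,0],[0.38,0.05,0,0],[0.38,0.05,0,0]]}}

```text
time_s: 16.4
tcp_pos: [0.5717, -0.0057, 0.201]
orientation: [-0.0, 0.686, 0.727, -0.0]
force: [1.3, -0.2, -1.5]
finger_gap: 0.175
grasp_force: 25.4
```

Request:
{"api": "carry_out", "payload": {"targets": [[0.38,0.05,0,0],[0.38,0.05,0,0],[0.38,0.05,0,0],[0.38,0.05,0,0],[0.38,0.05,0,0],[0.38,0.05,0,0],[0,0,0,0.15],[0,0,0,0.15],[0,0,0,0.15],[0,0,0,0.15]]}}

```text
time_s: 17.23
tcp_pos: [0.5886, 0.2223, 0.2007]
orientation: [0.0, 0.839, 0.545, -0.001]
force: [0.3, 0.5, -0.2]
finger_gap: 0.175
grasp_force: 25.5
```

Request:
{"api": "carry_out", "payload": {"targets": [[0,0,0,0.15],[0,0,0,0.15],[0,0,0,0.15],[0,0,0,0.15],[0,0,0,0.15],[0,0,0,0.15],[0,0,0,0.15],[0,0,0,0.15],[0,0,0,0.15],[0,0,0,0]]}}

```text
time_s: 18.07
tcp_pos: [0.5887, 0.2219, 0.2008]
orientation: [0.0, 0.999, 0.046, -0.0]
force: [-0.4, 0.6, -1.6]
finger_gap: 0.174
grasp_force: 25.4
```

```bash
cat > d.py <<'E'
from h import *
o=readout.get_obs();g=o["tcp_pos"];q=o["orientation"];yaw=2*np.arctan2(q[2],q[1]);x=np.array([np.cos(yaw),np.sin(yaw)]);y=np.array([x[1],-x[0]])
e=np.array([.5854,.2473])-g[:2]; print(g,"yaw",np.degrees(yaw),"tool dx,dy mm",e@x*1e3,e@y*1e3)
E
python3 d.py; python3 b.py p10 wrist
```

```text
[0.58868671 0.22188793 0.20081657] yaw 5.32655465255851 tool dx,dy mm -0.9134602947948596 -25.607447005942948
18.0667 [0.58868671 0.22188793 0.20081657] [-0.4  0.6 -1.6]
wrist -0.0925 1010 ztop [0.2839 0.2853] v 0.0001
wrist -0.0775 7060 ztop [0.2815 0.2855] v 0.0
wrist -0.0625 3680 ztop [0.2703 0.275 ] v 0.0002
wrist -0.0475 2104 ztop [0.259  0.2637] v 0.0003
wrist -0.0325 1310 ztop [0.2476 0.2524] v 0.0004
wrist -0.0175 10749 ztop [0.2847 0.2968] v -0.0005
wrist -0.0025 1500 ztop [0.2346 0.2477] v 0.0006
wrist 0.0125 690 ztop [0.217  0.2463] v 0.0011
wrist 0.0275 227 ztop [0.2018 0.208 ] v 0.0012
wrist 0.0425 214 ztop [0.1896 0.1946] v 0.0013
wrist 0.0575 100 ztop [0.1815 0.1844] v 0.0014
```

Request:
{"api": "carry_out", "payload": {"targets": [[-0.01,-0.26,0,0],[0,0,0.3,0],[0,0,0.4,0],[0,0,0.4,0],[0,0,0.28,0],[0,0,0,0],[0,0,0,0]]}}

```text
time_s: 18.7
tcp_pos: [0.585, 0.2478, 0.0629]
orientation: [0.0, 0.999, 0.05, -0.001]
force: [0.3, 0.5, 0.0]
finger_gap: 0.179
grasp_force: 25.4
```

```bash
python3 d.py; python3 b.py p11 wrist
```

```text
[0.5849648  0.24780211 0.06290255] yaw 5.718176040190466 tool dx,dy mm 0.38300367009577485 0.5429716214011112
18.7 [0.5849648  0.24780211 0.06290255] [0.3 0.5 0. ]
wrist -0.0925 1427 ztop [0.1482 0.1498] v 0.0005
wrist -0.0775 6921 ztop [0.145  0.1494] v 0.0005
wrist -0.0625 3569 ztop [0.1337 0.1385] v 0.0006
wrist -0.0475 2037 ztop [0.1223 0.127 ] v 0.0006
wrist -0.0325 1283 ztop [0.111  0.1158] v 0.0006
wrist -0.0175 10280 ztop [0.1478 0.1587] v -0.0005
wrist -0.0025 1461 ztop [0.0982 0.111 ] v 0.0009
wrist 0.0125 635 ztop [0.0795 0.1024] v 0.0005
wrist 0.0275 235 ztop [0.0633 0.071 ] v 0.001
wrist 0.0425 212 ztop [0.0517 0.0575] v 0.001
wrist 0.0575 114 ztop [0.0419 0.0471] v 0.0003
wrist 0.0725 156 ztop [0.0014 0.0022] v -0.0083
wrist 0.0875 318 ztop [0.0012 0.0019] v -0.003
wrist 0.1025 196 ztop [0.0011 0.0018] v 0.0002
```

Lowering slowly so that the front notch levels the brush.

Request:
{"api": "carry_out", "payload": {"targets": [[0,0,0.05,0],[0,0,0.04,0],[0,0,0.04,0],[0,0,0.03,0],[0,0,0,0]]}}

```text
time_s: 19.17
tcp_pos: [0.5862, 0.2479, 0.0489]
orientation: [-0.0, 0.999, 0.049, 0.002]
force: [0.1, -1.6, 4.6]
finger_gap: 0.175
grasp_force: 25.4
```

```bash
python3 b.py p12 wrist
```

```text
19.1667 [0.58620267 0.24793496 0.0489376 ] [ 0.1 -1.6  4.6]
wrist -0.0925 2282 ztop [0.1204 0.1225] v 0.0005
wrist -0.0775 4603 ztop [0.1151 0.119 ] v 0.0007
wrist -0.0625 2907 ztop [0.1067 0.1106] v 0.0007
wrist -0.0475 1954 ztop [0.0984 0.1023] v 0.0007
wrist -0.0325 1348 ztop [0.0901 0.0939] v 0.0007
wrist -0.0175 10760 ztop [0.1327 0.1449] v -0.0007
wrist -0.0025 1715 ztop [0.0819 0.1053] v 0.0006
wrist 0.0125 835 ztop [0.0674 0.0898] v 0.0011
wrist 0.0275 392 ztop [0.0563 0.061 ] v 0.0006
wrist 0.0425 287 ztop [0.0475 0.051 ] v 0.0011
wrist 0.0575 187 ztop [0.0404 0.0427] v 0.0006
wrist 0.0725 178 ztop [-0.0002  0.0005] v -0.0083
wrist 0.0875 124 ztop [-0.0003  0.0004] v -0.0074
```

Request:
{"api": "carry_out", "payload": {"targets": [[0,0,0.04,0],[0,0,0.04,0],[0,0,0.03,0],[0,0,0.02,0],[0,0,0,0],[0,0,0,0]]}}

```text
time_s: 19.72
tcp_pos: [0.588, 0.2481, 0.037]
orientation: [-0.0, 0.999, 0.049, 0.004]
force: [4.5, -1.2, 8.1]
finger_gap: 0.176
grasp_force: 25.5
```

```bash
python3 b.py p13 wrist
```

```text
19.7167 [0.58795012 0.24810892 0.03702538] [ 4.5 -1.2  8.1]
wrist -0.0925 2931 ztop [0.084  0.0861] v 0.0007
wrist -0.0775 2572 ztop [0.0807 0.0829] v 0.0007
wrist -0.0625 2190 ztop [0.0769 0.0792] v 0.0007
wrist -0.0475 1804 ztop [0.0733 0.0756] v 0.0007
wrist -0.0325 1390 ztop [0.0699 0.0721] v 0.0007
wrist -0.0175 10800 ztop [0.1205 0.1329] v -0.0008
wrist -0.0025 2073 ztop [0.0681 0.1104] v 0.0007
wrist 0.0125 1073 ztop [0.06   0.0745] v 0.0011
wrist 0.0275 746 ztop [0.0541 0.0576] v 0.0006
wrist 0.0425 109 ztop [0.0518 0.0534] v 0.0016
wrist 0.0725 123 ztop [-0.0003  0.0004] v -0.0086
```

Request:
{"api": "carry_out", "payload": {"targets": [[0,0,0.03,0],[0,0,0.03,0],[0,0,0,0],[0,0,0,0]]}}

```text
time_s: 20.1
tcp_pos: [0.5878, 0.248, 0.0308]
orientation: [-0.0, 0.999, 0.049, 0.004]
force: [5.9, 0.2, 6.4]
finger_gap: 0.177
grasp_force: 25.8
```

```bash
python3 b.py p14 wrist
```

```text
20.1 [0.58779638 0.24804616 0.03075356] [5.9 0.2 6.4]
wrist -0.1075 655 ztop [0.0639 0.0655] v 0.0003
wrist -0.0925 2356 ztop [0.0636 0.0651] v 0.0003
wrist -0.0775 2052 ztop [0.0626 0.0641] v 0.0003
wrist -0.0625 2056 ztop [0.0613 0.0631] v 0.0003
wrist -0.0475 1761 ztop [0.0604 0.0621] v 0.0003
wrist -0.0325 1447 ztop [0.0597 0.0612] v 0.0003
wrist -0.0175 10936 ztop [0.1142 0.1267] v -0.0008
wrist -0.0025 2221 ztop [0.0594 0.1036] v 0.0006
wrist 0.0125 1195 ztop [0.0573 0.0678] v 0.0006
wrist 0.0275 807 ztop [0.054  0.0569] v 0.0006
wrist 0.0725 48 ztop [-0.0003  0.0003] v -0.0083
```

Almost level (3.6°) and in the notches. I'll press 1 mm more, then open slowly and retreat upward.

Request:
{"api": "carry_out", "payload": {"targets": [[0,0,0.015,0],[0,0,0,0],[0,0,0,0]]}}

```text
time_s: 20.4
tcp_pos: [0.5879, 0.248, 0.0294]
orientation: [-0.0, 0.999, 0.049, 0.004]
force: [5.1, -0.4, 7.2]
finger_gap: 0.181
grasp_force: 26.0
```

Request:
{"api": "carry_out", "payload": {"targets": [[0,0,0,0],[0,0,0,0],[0,0,0,0],[0,0,0,0],[0,0,0,0],[0,0,0,0]], "grip": 1}}

```text
time_s: 20.9
tcp_pos: [0.585, 0.248, 0.0267]
orientation: [0.0, 0.999, 0.049, -0.0]
force: [0.2, 0.9, -0.3]
finger_gap: 0.996
grasp_force: 0.0
```

Request:
{"api": "carry_out", "payload": {"targets": [[0,0,-0.1,0],[0,0,-0.2,0],[0,0,-0.3,0],[0,0,-0.35,0],[0,0,-0.35,0],[0,0,0,0],[0,0,0,0],[0,0,0,0]]}}

```text
time_s: 21.57
tcp_pos: [0.5847, 0.2478, 0.1567]
orientation: [0.0, 0.999, 0.049, -0.0]
force: [-0.6, -0.4, 0.3]
finger_gap: 0.998
grasp_force: 0.0
```

```bash
python3 w.py wf; python3 look.py | grep "top\|force"; python3 m.py | grep "top"
```

```text
[0.5847398  0.24784765 0.15668122] [ 1.000e-04  9.988e-01  4.870e-02 -3.000e-04]
4554 [0.61771439 0.24996868 0.05544788] [-0.99539565 -0.09585149] [0.69972303 0.25786569] [0.51062862 0.23965687]
top brush 0.49 [146. 264.] 179 [0.478 0.468 0.015] zmax 0.019
top rest 0.66 [252. 212.] 240 [0.58  0.226 0.006] zmax 0.009
top rest 0.57 [213. 119.] 1236 [0.801 0.314 0.007] zmax 0.053
top pot 0.62 [400. 215.] 937 [ 0.564 -0.103  0.009] zmax 0.056
top beaker 0.76 [304. 246.] 618 [0.508 0.109 0.008] zmax 0.092
top bangle 0.66 [485. 224.] 430 [ 0.551 -0.29   0.032] zmax 0.039
top block 0.68 [475. 223.] 2905 [ 0.545 -0.271  0.025] zmax 0.029
top jar 0.75 [351. 145.] 559 [0.716 0.006 0.064] zmax 0.068
top jar 0.68 [305. 245.] 665 [0.507 0.108 0.008] zmax 0.092
top scrub 0.21 [304. 246.] 600 [0.506 0.109 0.008] zmax 0.091
top pliers 0.76 [410. 135.] 680 [ 0.761 -0.141  0.011] zmax 0.014
top pliers 0.42 [489. 221.] 422 [ 0.55  -0.289  0.032] zmax 0.039
        3.74268402e-04, -1.94085601e-07]), 'tcp_pos': array([0.58514718, 0.24792032, 0.15686109]), 'orientation': array([ 1.75910978e-05,  9.98814703e-01,  4.86743103e-02, -8.19284582e-06]), 'force': array([ 0.48544221, -0.18465437,  1.0326993 ]), 'wrist_torque': array([-0.00534874, -0.05556856, -0.01853486]), 'grasp_force': 0.0, 'finger_gap': 1.0011946377765413}m.py:9: RuntimeWarning: Mean of empty slice.
  W=box(.46,.72,.19,.30,.048,.075,A); c=W.mean(0); d=np.linalg.svd(W[:,:2]-c[:2],full_matrices=False)[2][0]; d*=-np.sign(d[0])
  ret = um.true_divide(
Traceback (most recent call last):
  File "m.py", line 9, in <module>
    W=box(.46,.72,.19,.30,.048,.075,A); c=W.mean(0); d=np.linalg.svd(W[:,:2]-c[:2],full_matrices=False)[2][0]; d*=-np.sign(d[0])
                                                       ~~~~~~~~~~~~~~~~~~~~~~~~~~~~~~~~~~~~~~~~~~~~~~~~~~~^^^
IndexError: index 0 is out of bounds for axis 0 with size 0
```

View pics/wf.png

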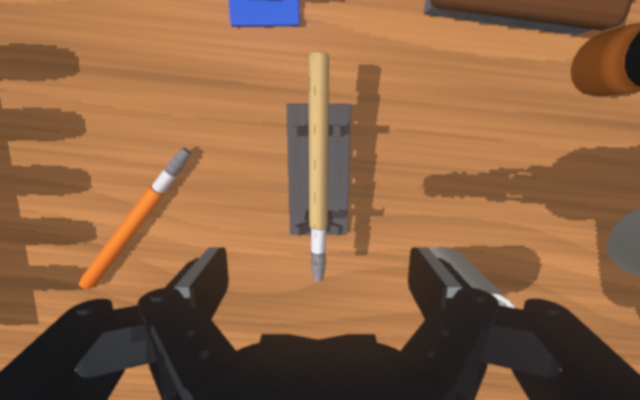

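The brush lies level in both notches, from (318,55) to (318,280), with its tip the same way and about 9 mm off the rest's centre along its axis. The fingers are clear of everything. Handing in.

```bash
python3 -c "
from plant import ctrl
print(ctrl.close_job())"
```

```text
the job is handed in; nothing more can be done
None
```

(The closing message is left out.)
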